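# Dress a bottle in order: holder, collar, cap, tasting cup

## Task

Dress the brown bottle for the gift line, letting go after each step: first stand it in the blue holder, then slip the gold collar over its neck so that it lies flat on the shoulder, then put the red cap right down on the neck, and last set the little white tasting cup upside down over the cap. Keep the brown bottle upright throughout. Leave the white finished bottle and the black collar where they stand.

Things in the scene. Friction and masses are not known exactly. Their poses are not given: they have to be found in the camera images.
- bottle: brown bottle without cap, white and red label, loose, upright, 0.25-0.45 kg. 58 mm across up to 70 mm high, sloping in to a flat shoulder 48 mm across at 90 mm; plain round neck 20 mm across from there to 125 mm (rounded top edge), fit to grip from above. Origin: centre of underside, z up. The brown red-capped bottles at the table's edges are fixed scenery.
- gold_collar: gold (brass) flat ring, loose, lying on the table: 48 mm outer, 30 mm inner diameter, 9 mm thick, 40 g. Seated, it surrounds the bottle's neck and lies on the shoulder (its underside 90 mm above the bottle's underside). Origin: centre of its underside, z up.
- red_cap: red plastic cap standing alone, open end down, loose, 30 g: 34 mm across (thin band 35 mm), 26 mm high, bore 27 mm wide, 22 mm deep, top 4 mm thick. Loose fit: the neck's top meets the bore's end, its rim then 103 mm above the bottle's underside. Origin: centre of the open rim (below), z up. The red caps in the green tray at the right edge are fixed scenery.
- cup: small white ceramic cup, blue ring on its foot, loose, already upside down (mouth on the table), 50-80 g: 30 mm high, 51 mm across at the mouth (below), 43 mm at the foot (above); inside 45 mm at the mouth narrowing to 37 mm, 25 mm deep. Over the cap its floor rests on the cap's top, its mouth 1 mm above the cap's lower rim. Origin: centre of the mouth (below), z up.
- blue_holder: blue plastic block fixed to the table, 90 x 90 x 20 mm, with a round pocket 66 mm across and 14 mm deep (4 mm wider all round than the bottle; pocket floor 6 mm above the table). The bottle's place. Origin: centre of its underside, x and y along its sides.
- green_holder: green block of the same shape, fixed to the table; not used, stays empty.
- finished_bottle: white bottle with blue label and blue cap, loose, standing on the table, already finished and to be left alone: 58 mm across, 126 mm high, cap 34 mm across. Origin: centre of its underside.
- black_collar: black ring of the same size as the gold collar, loose, lying on the table, to be left alone. Origin: centre of its underside.
Mind the look-alikes: they are no part of the job. Of the things that look like the gold_collar, take the one that is nearest to the robot's base at the start. Of the things that look like the cup, the smaller one is meant.

How it is judged:
On the way, in this order (a step that is already met when the one before it is completed fails the run):
1. the brown bottle stands upright in the blue holder, released (horizontal distance between bottle and blue_holder below 0.008 m and z of bottle in the frame of blue_holder between 0.003 and 0.009 m and angle between bottle's own z axis and vertical below 0.12 rad and contact force between the fingers and bottle below 0.05 N and linear speed of bottle below 0.02 m/s), for 0.2 s.
2. the gold collar lies flat on the bottle's shoulder round its neck, released (horizontal distance between bottle and blue_holder below 0.008 m and z of bottle in the frame of blue_holder between 0.003 and 0.009 m and angle between each of bottle, gold_collar's own z axis and vertical below 0.12 rad and horizontal distance between gold_collar and bottle below 0.008 m and z of gold_collar in the frame of bottle between 0.086 and 0.094 m and contact force between the fingers and gold_collar below 0.05 N and linear speed of gold_collar below 0.02 m/s), for 0.2 s.
3. the red cap is right down on the bottle's neck, released (horizontal distance between bottle and blue_holder below 0.008 m and z of bottle in the frame of blue_holder between 0.003 and 0.009 m and angle between each of bottle, gold_collar, red_cap's own z axis and vertical below 0.12 rad and horizontal distance between each of gold_collar, red_cap and bottle below 0.008 m and z of gold_collar in the frame of bottle between 0.086 and 0.094 m and z of red_cap in the frame of bottle between 0.099 and 0.107 m and contact force between the fingers and red_cap below 0.05 N and linear speed of red_cap below 0.02 m/s), for 0.2 s.
4. the cup is upside down over the red cap, resting on it, released (horizontal distance between bottle and blue_holder below 0.008 m and z of bottle in the frame of blue_holder between 0.003 and 0.009 m and angle between each of bottle, gold_collar, red_cap, cup's own z axis and vertical below 0.12 rad and horizontal distance between each of gold_collar, red_cap and bottle below 0.008 m and z of gold_collar in the frame of bottle between 0.086 and 0.094 m and z of red_cap in the frame of bottle between 0.099 and 0.107 m and horizontal distance between cup and red_cap below 0.01 m and z of cup in the frame of red_cap between -0.003 and 0.005 m and contact force between the fingers and cup below 0.05 N and linear speed of cup below 0.02 m/s), for 0.2 s.
At the end, for the whole second after the job is handed in: Bottle upright in the blue holder (8 mm sideways, 3 mm height), gold collar flat on its shoulder (8, 4), red cap fully down on the neck (8, 4), cup upside down on the cap (10 sideways, 4 height), each tilted under 0.12 rad, released and at rest (all of step 4 and linear speed of each of bottle, gold_collar, red_cap below 0.02 m/s and contact force between the fingers and bottle below 0.05 N and contact force between the fingers and gold_collar below 0.05 N and contact force between the fingers and red_cap below 0.05 N); the robot touches nothing.
It fails at once if the finished white bottle is moved more than 20 mm (distance of finished_bottle from where it was at the start of the episode above 0.02 m).
It fails at once if the black collar is moved more than 20 mm (distance of black_collar from where it was at the start of the episode above 0.02 m).
It fails at once if the brown bottle is tipped more than 0.6 rad (angle between bottle's own z axis and vertical above 0.6 rad).
It also fails if it takes over 109 s, if anything falls off the work surface, if the arm or the gripper's body presses on something with over 40 N, if the wrist force passes 120 N, or if a joint passes its speed limit or range.

## Robot

A 7-joint arm with a two-finger parallel gripper is mounted at the origin on the work surface. World frame = base frame: x ahead of the robot, y to its left, z up, the work surface at z = 0. Lengths are in m, angles in rad, forces in N, time in s.
With the tool pointing down it reaches from about 0.425 to 0.875 m from the base axis. Payload 4.7 kg.
Tool frame: the origin (TCP) lies at the very end of the fingers, on their centre line; the grasp point (between the pads) lies ctrl.pinch_z behind it (ctrl.pinch_z is the distance from the TCP to the grasp point, in m); x points along the fingers, y is the direction in which the jaws open and shut, and the axes are right-handed (so a half turn about x gives the same grasp; the last joint's range is limited). The gripper opens to 87 mm and grips with 3 to 60 N. Pads are 19 mm wide; open, the fingers measure 117 mm over their backs; the gripper's body (75 mm by 190 mm) begins 51 mm behind the grasp point.
Start: joints at [-1.256, 0.321, -0.07, 1.45, 0.023, 1.371, -0.057], TCP at [0.193, 0.621, 0.223] pointing down, gripper open.
Joint ranges: [-2.86, 2.86], [-0.3, 2.09], [-1.38, 1.24], [0.06, 2.45], [-1.56, 4.7], [0.09, 2.05], [-2.69, 2.69]. Speed limits (rad/s): [2.57, 2.57, 3.14, 3.14, 3.14, 3.14, 3.14].

## Interface

Orientations are given as a rotation vector (axis times angle).
In Python, from bench import get_state, get_image, camera_info, order, ctrl gives the robot as it stands.
- The arm moves only by the tool jog_arm, never from a script. Its arguments are lists of equal length, an entry for each row: "claw": the finger opening in mm, from 0 to 87; "xyz": the shift along the tool's x, y, z in mm, a list of three; "roll": the turn about the tool's x in degrees. In form: {"claw": [claw, ...], "xyz": [[tx, ty, tz], ...], "roll": [roll, ...]}. A call has 1 to 5 rows; each row is the pose to reach, as a shift and turn from the pose measured when the call began, along the tool's axes at that moment; what a row does not reach only later rows make up. A row lasts 1/10 s, in which the tool goes at most 50 mm and 8.59 degrees, less where a joint would pass 70% of its speed; a pose out of reach is approached as far as the arm can. A call with a gripper value outside its range is refused whole. The fingers move at their own pace and stop on an object; "force" is the grip in N (left out, the last holds). Time passes only in rows, so rows that repeat a pose let the fingers close. It gives the time, the measured TCP pose, the force and the opening at its end, in the units of the state.
- get_state(): the state, without advancing time (a new reading comes with each control period).
- get_image(name): name is "scene" or "top" or "wrist"; returns (picture, depth): 384x512x3 uint8, red, green, blue; 384x512 float32, m along the optical axis (not along the pixel's ray), 0 where there is no reading.
- camera_info(name): a dict with "intrinsics" (3x3 intrinsics, pixels), "dist" ([k1, k2, p1, p2, k3] as OpenCV has them; the pictures are not rectified), "rvec" (rotation vector, rad) and "tvec" (3), from world to camera coordinates, as OpenCV has them; the wrist camera has in their place "tool_from_camera" (4x4, takes a point from camera to tool coordinates, whose origin is the TCP and whose axes are the tool frame's). Camera axes: x right, y down, z forward; pixel columns grow to the right and rows downward; lengths in m; the calibration is good to about 2 mm. A picture is of the moment at which its call begins: read the wrist's pose just before it. camera_info takes no time and is no camera call.
- order.close_job(): hands the job in, once; it reports no verdict.
The state is a dict: "time": time; "joint_positions": joint angles; "qd": joint speeds; "joint_torque": joint torques, N m; "position": TCP position; "tool_rot": TCP orientation; "ft_force": force on the tool from outside, world axes, zero at the start; "torque": the same for the moment, N m; "grip_width": opening from 0.0 (shut) to 1.0 (fully open).
Only numpy, scipy, OpenCV 4.12 (cv2) and the standard library are available. Lean on these libraries where they do the work, as an engineer would, in place of code of your own. Each camera call takes 0.05 s, during which the arm holds its last target. There are 200 camera calls.

## Working session

There is one attempt and no reset: what is moved stays moved. The work goes in short steps, Python scripts to look and compute and a tool call to move; the robot and the scene stay as the last step left them, time stands still between calls to the robot, and variables do not carry over. Pictures are saved under pics/ and viewed, about 12 in all and at most 16, crops included, and the job is handed in when it is done.

Besides the shell and the picture viewer there is one more tool, called after "Emit:" as name(argument=value, ...), one argument or row to a line, values as JSON. jog_arm: Moves the arm, as the interface text tells. Its arguments: {"type":"object","properties":{"claw":{"type":"array"},"xyz":{"type":"array"},"roll":{"type":"array"},"force":{"type":"number"}},"required":["claw","xyz","roll"]}

```bash
ls; mkdir -p pics
cat > h.py <<'E'
import numpy as np, cv2
from bench import get_state, get_image, camera_info, order, ctrl
def save(im,n): cv2.imwrite('pics/'+n,im[:,:,::-1])
def cloud(name, st=None):
    """picture and per-pixel world points (384x512x3) from depth"""
    st=st or get_state(); im,d=get_image(name); c=camera_info(name)
    K=np.array(c['intrinsics'],float); D=np.array(c['dist'],float)
    v,u=np.mgrid[0:384,0:512].astype(float)
    n=cv2.undistortPoints(np.dstack([u,v]).reshape(-1,1,2),K,D).reshape(384,512,2)
    P=np.dstack([n*d[...,None],d])
    if name=='wrist':
        T=np.array(c['tool_from_camera']); P=P@T[:3,:3].T+T[:3,3]
        R=cv2.Rodrigues(np.array(st['tool_rot'],float))[0]; P=P@R.T+np.array(st['position'])
    else:
        R=cv2.Rodrigues(np.array(c['rvec'],float))[0]; P=(P-np.array(c['tvec'],float).ravel())@R
    P[d==0]=np.nan
    return im,P
E
python3 - <<'E'
from h import *
s=get_state(); print({k:np.round(v,4) for k,v in s.items()}, ctrl.pinch_z)
print(cv2.Rodrigues(np.array(s['tool_rot']))[0].round(3))
for n in('top','scene'):
    im,P=cloud(n); save(im,n+'0.png'); np.savez('/tmp/'+n,im=im,P=P)
print(camera_info('wrist')['tool_from_camera'])
E
```

```text
pics
{'time': np.float64(0.0), 'joint_positions': array([-1.2559,  0.3218, -0.0701,  1.4517,  0.0226,  1.3708, -0.0569]), 'qd': array([ 0.0005,  0.0009, -0.0019, -0.0002,  0.    , -0.0026,  0.0003]), 'joint_torque': array([ 3.00000e-04, -4.91282e+01, -4.03900e-01, -3.12533e+01,
       -6.41000e-02,  4.36000e-02,  2.00000e-04]), 'position': array([0.1924, 0.6203, 0.2215]), 'tool_rot': array([ 0.2345,  1.5581, -0.2375]), 'ft_force': array([-1.1141, -0.5107,  1.0436]), 'torque': array([ 0.0194,  0.0393, -0.0156]), 'grip_width': np.float64(1.0001)} 0.0187
[[-0.     0.296  0.955]
 [-0.002  0.955 -0.296]
 [-1.    -0.002  0.   ]]
[[ 6.57628570e-04 -2.58046539e-01  9.66132264e-01 -1.61235903e-01]
 [ 9.99999778e-01  6.93989773e-05 -6.62145632e-04  1.56941741e-04]
 [ 1.03815797e-04  9.66132485e-01  2.58046527e-01 -6.93449408e-02]
 [ 0.00000000e+00  0.00000000e+00  0.00000000e+00  1.00000000e+00]]
```

View pics/top0.png

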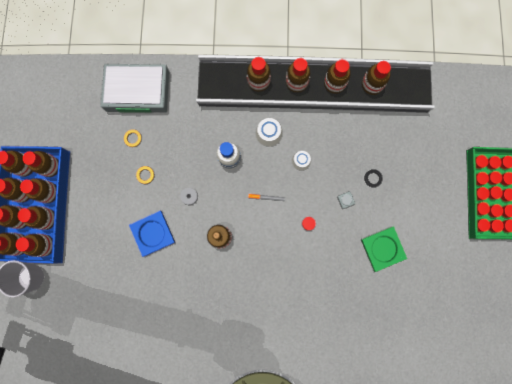

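View pics/scene0.png

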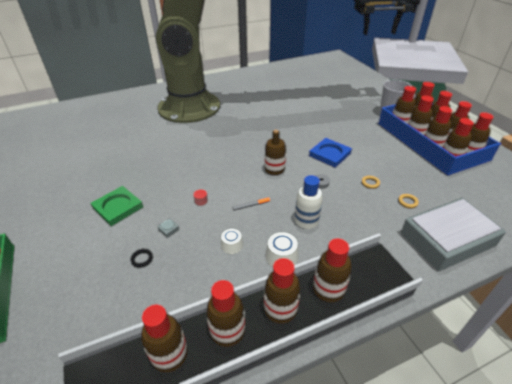

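The top view shows the bottle at (218,236), the blue holder (152,233), gold rings (145,175) and (133,138), the red cap (309,224), the small cup (302,159), the big cup (269,130), the finished bottle (228,152) and the black collar (373,178). The scene view agrees.

```bash
cat > m.py <<'E'
from h import *
z=np.load('/tmp/top.npz'); im,P=z['im'],z['P']
c=camera_info('top');K=np.array(c['intrinsics']);D=np.array(c['dist']);R=cv2.Rodrigues(np.array(c['rvec']))[0];t=np.array(c['tvec']).ravel();o=-R.T@t
print('cam',o.round(3))
def ray(u,v,h):
    n=cv2.undistortPoints(np.array([[[u,v]]],float),K,D).ravel(); r=R.T@np.array([*n,1]); return o+r*(h-o[2])/r[2]
hsv=cv2.cvtColor(im,cv2.COLOR_RGB2HSV); H,S,V=cv2.split(hsv)
M=dict(gold=((H>18)&(H<32)&(S>140),.009),red=(((H<6)|(H>174))&(S>180),.026),blue=((H>100)&(H<125)&(S>130),.02),green=((H>50)&(H<75)&(S>150),.02),black=((V<45),.009),white=((V>215)&(S<40),.03),brown=((H>5)&(H<20)&(S>100)&(V<150),.09))
for k,(m,h) in M.items():
    n,l,s,_=cv2.connectedComponentsWithStats(m.astype(np.uint8))
    for i in range(1,n):
        x,y,w,hh,a=s[i]
        if a<40 or not(115<x<430) or y<105 or y>300: continue
        cnt=max(cv2.findContours((l==i).astype(np.uint8),0,1)[0],key=len)
        (u,v),wh,an=cv2.minAreaRect(cnt)
        p=ray(u,v,h); zz=np.nanpercentile(P[l==i][:,2],[50,95])
        print(k,(round(u),round(v)),a,np.round(wh,1),round(an,1),p.round(4)[:2],'r',np.hypot(*p[:2]).round(3),'z',zz.round(3),'depthxy',np.nanmedian(P[l==i],0).round(3)[:2])
# bottle neck by depth
q=P[200:270,190:250].reshape(-1,3)
for lo,hi in((.115,.14),(.08,.1)):
    w=q[(q[:,2]>lo)&(q[:,2]<hi)]; print('bottle',lo,len(w),w.mean(0).round(4),((w.max(0)+w.min(0))/2).round(4))
for nm,(a,b,cc,d),lo in(('cup',(140,178,285,320),.026),('bigcup',(110,150,250,290),.025),('fin',(130,170,210,245),.11)):
    w=P[a:b,cc:d].reshape(-1,3); w=w[w[:,2]>lo]; print(nm,len(w),((w.max(0)+w.min(0))/2).round(4),np.ptp(w,axis=0).round(3))
# blue holder side
E
python3 m.py
```

```text
cam [0.414 0.007 1.265]
gold (132, 138) 110 [15.6 15.6] 45.0 [0.7085 0.3632] r 0.796 z [0.009 0.014] depthxy [0.708 0.364]
gold (145, 174) 118 [16.3 16.3] 45.0 [0.6108 0.3222] r 0.691 z [0.009 0.014] depthxy [0.612 0.322]
red (308, 224) 111 [11. 11.] 90.0 [ 0.4918 -0.1077] r 0.503 z [0.026 0.03 ] depthxy [ 0.493 -0.107]
blue (226, 149) 151 [14. 12.] 90.0 [0.6815 0.1098] r 0.69 z [0.126 0.13 ] depthxy [0.659 0.101]
blue (151, 233) 1219 [34.8 35.4] 65.8 [0.4561 0.2945] r 0.543 z [0.017 0.024] depthxy [0.456 0.297]
green (384, 249) 1156 [34.  34.2] 67.4 [ 0.4317 -0.3032] r 0.527 z [0.017 0.024] depthxy [ 0.432 -0.305]
white (269, 129) 190 [21.9 21.9] 63.4 [ 7.355e-01 -4.000e-04] r 0.735 z [0.043 0.048] depthxy [ 0.731 -0.   ]
white (268, 129) 107 [10. 11.] 90.0 [7.352e-01 1.000e-04] r 0.735 z [0.045 0.049] depthxy [ 0.731 -0.001]
white (302, 158) 94 [15. 15.] 90.0 [ 0.6591 -0.087 ] r 0.665 z [0.03  0.034] depthxy [ 0.659 -0.088]
white (302, 158) 57 [7. 8.] 90.0 [ 0.6591 -0.0883] r 0.665 z [0.033 0.036] depthxy [ 0.659 -0.088]
brown (218, 236) 351 [21. 21.] 90.0 [0.4534 0.1149] r 0.468 z [0.09  0.124] depthxy [0.452 0.113]
bottle 0.115 55 [0.4524 0.1168 0.1248] [0.4523 0.1177 0.1241]
bottle 0.08 328 [0.4523 0.1159 0.0891] [0.4525 0.1169 0.09  ]
cup 224 [ 0.6577 -0.0883  0.0326] [0.043 0.042 0.013]
bigcup 496 [ 0.7305 -0.0015  0.0382] [0.064 0.063 0.025]
fin 167 [0.6592 0.1002 0.1216] [0.032 0.032 0.023]
```

```bash
cat > go.py <<'E'
import sys
from h import *
s=get_state(); R=cv2.Rodrigues(np.array(s['tool_rot']))[0]; p=np.array(s['position'])
print('pos',p.round(4),'yaw_y',np.degrees(np.arctan2(R[1,1],R[0,1])).round(1),'xaxis',R[:,0].round(3),'grip',round(float(s['grip_width'])*87,1),'F',np.round(s['ft_force'],1),'t',s['time'])
if len(sys.argv)>1: print('shift mm',((R.T@(np.array(eval(sys.argv[1]))-p))*1000).round(1))
E
python3 go.py "[.43,.30,.25]"
```

```text
pos [0.1925 0.6203 0.2216] yaw_y 72.8 xaxis [-0.    -0.002 -1.   ] grip 87.1 F [-0.3  0.  -0.6] t 0.1
shift mm [ -28.  -235.6  321.8]
```

Emit:
jog_arm(
  claw=[87,87,87,87,87],
  xyz=[
    [-28,-236,322],
    [-28,-236,322],
    [-28,-236,322],
    [-28,-236,322],
    [-28,-236,322],
  ],
  roll=[0,0,0,0,0],
)

```text
time: 0.6
position: [0.3417, 0.4183, 0.2395]
tool_rot: [0.234, 1.558, -0.238]
ft_force: [-0.0, 0.5, -0.2]
grip_width: 1.0
```

```bash
python3 go.py "[.43,.30,.25]"
```

```text
pos [0.3417 0.4183 0.2395] yaw_y 72.8 xaxis [-0.001 -0.002 -1.   ] grip 87.0 F [-0.   0.5 -0.2] t 0.6
shift mm [-10.4 -86.8 119.4]
```

Emit:
jog_arm(
  claw=[87,87,87,87,87],
  xyz=[
    [-10,-87,119],
    [-10,-87,119],
    [-10,-87,119],
    [-10,-87,119],
    [-10,-87,119],
  ],
  roll=[0,0,0,0,0],
)

```text
time: 1.1
position: [0.4302, 0.2987, 0.2495]
tool_rot: [0.237, 1.558, -0.24]
ft_force: [0.3, 0.3, -0.7]
grip_width: 1.002
```

```bash
cat > holder.py <<'E'
from h import *
im,P=cloud('wrist'); save(im,'w_holder.png'); np.savez('/tmp/wh',im=im,P=P)
H,S,V=cv2.split(cv2.cvtColor(im,cv2.COLOR_RGB2HSV))
m=(H>100)&(H<125)&(S>130)&(abs(P[...,0]-.456)<.08)&(abs(P[...,1]-.296)<.08)
q=P[m]; print(len(q)); top=q[(q[:,2]>.016)&(q[:,2]<.026)]; fl=q[(q[:,2]>.0)&(q[:,2]<.012)]
r=cv2.minAreaRect((top[:,:2]*1000).astype(np.float32)); print('top',r,np.median(top[:,2]))
f=fl[np.hypot(fl[:,0]-r[0][0]/1e3,fl[:,1]-r[0][1]/1e3)<.04]
print('floor',cv2.minEnclosingCircle((f[:,:2]*1000).astype(np.float32)),np.median(f[:,2]))
E
python3 holder.py; python3 go.py "[.4525,.117,.18]"
```

```text
4271
top ((455.3401794433594, 296.6963806152344), (89.81610870361328, 89.78816223144531), 26.242015838623047) 0.018889463290003822
floor ((455.6581726074219, 296.9187316894531), 33.044437408447266) 0.0050186485089454835
pos [0.4291 0.3002 0.2493] yaw_y 72.8 xaxis [-0.002 -0.002 -1.   ] grip 87.0 F [ 0.4  1.  -0.1] t 1.15
shift mm [  69.6 -167.9   76.7]
```

Emit:
jog_arm(
  claw=[60,60,60,60,60],
  xyz=[
    [60,-168,77],
    [60,-168,77],
    [60,-168,77],
    [60,-168,77],
    [60,-168,77],
  ],
  roll=[0,0,0,0,0],
)

```text
time: 1.65
position: [0.4518, 0.1117, 0.1876]
tool_rot: [0.237, 1.561, -0.245]
ft_force: [-0.1, 0.2, -0.5]
grip_width: 0.709
```

```bash
cat > bot.py <<'E'
from h import *
im,P=cloud('wrist'); save(im,'w_bot.png')
q=P.reshape(-1,3); q=q[np.hypot(q[:,0]-.4525,q[:,1]-.117)<.045]
for lo,hi in((.118,.135),(.084,.096)):
    w=q[(q[:,2]>lo)&(q[:,2]<hi)]
    if len(w): print(lo,len(w),cv2.minEnclosingCircle((w[:,:2]*1000).astype(np.float32)),np.median(w[:,2]))
E
python3 bot.py; python3 go.py "[.4525,.117,.098]"
```

```text
0.118 467 ((451.72821044921875, 118.89611053466797), 9.914080619812012) 0.12383333243491429
0.084 1727 ((451.45391845703125, 118.96101379394531), 25.629613876342773) 0.08889815620789364
pos [0.4519 0.1155 0.1886] yaw_y 72.6 xaxis [-0.004 -0.002 -1.   ] grip 61.1 F [0.5 0.7 0.1] t 1.7
shift mm [90.6  1.9  0.4]
```

Emit:
jog_arm(
  claw=[60,60,60,60,60],
  xyz=[
    [0,3,-1],
    [30,3,-1],
    [60,3,-1],
    [90,3,-1],
    [90,3,-1],
  ],
  roll=[0,0,0,0,0],
)

```text
time: 2.2
position: [0.4481, 0.1201, 0.0953]
tool_rot: [0.23, 1.568, -0.24]
ft_force: [0.0, -0.0, 0.6]
grip_width: 0.688
```

Emit:
jog_arm(
  claw=[15,15,15,15,15],
  xyz=[
    [0,0,0],
    [0,0,0],
    [0,0,0],
    [0,0,0],
    [0,0,0],
  ],
  roll=[0,0,0,0,0],
  force=25,
)

```text
time: 2.7
position: [0.4487, 0.1203, 0.096]
tool_rot: [0.231, 1.566, -0.24]
ft_force: [0.7, -0.8, 0.7]
grip_width: 0.322
```

```bash
python3 go.py "[.4555,.2968,.104]"
```

```text
pos [0.4487 0.1203 0.096 ] yaw_y 72.9 xaxis [-0.009 -0.004 -1.   ] grip 28.0 F [ 0.7 -0.8  0.7] t 2.7
shift mm [ -8.8 170.6 -45.6]
```

Emit:
jog_arm(
  claw=[10,10,10,10,10],
  xyz=[
    [0,0,0],
    [0,0,0],
    [0,0,0],
    [0,0,0],
    [0,0,0],
  ],
  roll=[0,0,0,0,0],
)

```text
time: 3.2
position: [0.4488, 0.1202, 0.0963]
tool_rot: [0.231, 1.566, -0.24]
ft_force: [-0.6, -1.3, 3.6]
grip_width: 0.217
```

Emit:
jog_arm(
  claw=[10,10,10,10,10],
  xyz=[
    [-10,0,0],
    [-25,0,0],
    [-40,0,0],
    [-40,0,0],
    [-40,0,0],
  ],
  roll=[0,0,0,0,0],
)

```text
time: 3.7
position: [0.4488, 0.1204, 0.1359]
tool_rot: [0.231, 1.567, -0.24]
ft_force: [-0.1, 0.1, -4.8]
grip_width: 0.221
```

```bash
python3 bot.py; python3 go.py "[.4555,.2968,.14]"
```

```text
0.118 2405 ((451.6000671386719, 119.59274291992188), 27.393409729003906) 0.1280788340935165
0.084 297 ((444.833740234375, 121.61283111572266), 28.231163024902344) 0.0921921601844545
pos [0.4484 0.1202 0.1354] yaw_y 72.9 xaxis [-0.011 -0.005 -1.   ] grip 19.5 F [ 0.   0.3 -4.9] t 3.75
shift mm [ -5.5 170.8 -45.3]
```

Emit:
jog_arm(
  claw=[10,10,10,10,10],
  xyz=[
    [-4,40,-11],
    [-5,85,-24],
    [-5,130,-37],
    [-5,171,-49],
    [-5,171,-49],
  ],
  roll=[0,0,0,0,0],
)

```text
time: 4.25
position: [0.4492, 0.306, 0.138]
tool_rot: [0.225, 1.571, -0.231]
ft_force: [-0.2, -0.4, -4.1]
grip_width: 0.224
```

Emit:
jog_arm(
  claw=[10,10],
  xyz=[
    [0,0,0],
    [0,0,0],
  ],
  roll=[0,0],
)

```text
time: 4.45
position: [0.448, 0.3059, 0.1365]
tool_rot: [0.223, 1.573, -0.231]
ft_force: [0.2, -0.6, -4.4]
grip_width: 0.223
```

```bash
python3 go.py "[.4523,.2978,.104]"
python3 - <<'E'
from h import *
im,P=cloud('scene'); q=P.reshape(-1,3); H,S,V=cv2.split(cv2.cvtColor(im,cv2.COLOR_RGB2HSV))
m=(H>5)&(H<20)&(S>100)&(V<150)&(abs(P[...,0]-.4555)<.05)&(abs(P[...,1]-.2968)<.05)
w=P[m]; print(len(w),np.nanmin(w,0),np.nanmax(w,0)); save(im[60:260,200:440].repeat(3,0).repeat(3,1),'s1.png')
E
```

```text
pos [0.448  0.3059 0.1365] yaw_y 73.5 xaxis [-0.015 -0.003 -1.   ] grip 19.4 F [ 0.2 -0.6 -4.4] t 4.45
shift mm [32.5 -6.3  6.8]
332 [0.44150713 0.27526645 0.04452143] [0.48674417 0.34625653 0.30509317]
```

View pics/s1.png

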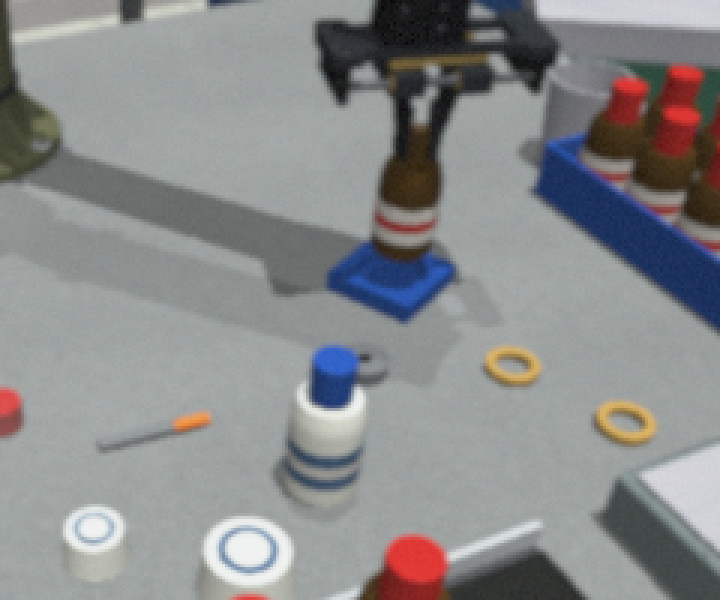

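The crop shows the bottle held upright at about (405,190), slightly up and to the far side of the blue pocket. The state confirms an 8 mm overshoot, so I correct that and then lower.

Emit:
jog_arm(
  claw=[10,10,10,10],
  xyz=[
    [6,-6,7],
    [10,-6,7],
    [10,-6,7],
    [10,-6,7],
  ],
  roll=[0,0,0,0],
)

```text
time: 4.9
position: [0.4535, 0.2969, 0.1268]
tool_rot: [0.225, 1.573, -0.233]
ft_force: [0.7, -0.7, -3.7]
grip_width: 0.222
```

```bash
python3 go.py "[.4523,.2978,.104]"
```

```text
pos [0.4535 0.2969 0.1268] yaw_y 73.3 xaxis [-0.015 -0.003 -1.   ] grip 19.3 F [ 0.7 -0.7 -3.7] t 4.9
shift mm [22.8  0.7 -1.1]
```

Emit:
jog_arm(
  claw=[10,10,10,10,10],
  xyz=[
    [8,0,-1],
    [16,0,-1],
    [21,0,-1],
    [24,0,-1],
    [24,0,-1],
  ],
  roll=[0,0,0,0,0],
)

```text
time: 5.4
position: [0.4522, 0.2972, 0.1028]
tool_rot: [0.225, 1.573, -0.233]
ft_force: [1.1, -0.5, -3.9]
grip_width: 0.221
```

```bash
python3 go.py "[.4523,.2978,.102]"
```

```text
pos [0.4522 0.2972 0.1028] yaw_y 73.3 xaxis [-0.014 -0.003 -1.   ] grip 19.2 F [ 1.1 -0.5 -3.9] t 5.4
shift mm [ 0.8  0.6 -0.1]
```

Slightly lower, then release.

Emit:
jog_arm(
  claw=[10,10,40,60,60],
  xyz=[
    [1.5,0,0],
    [1.5,0,0],
    [1.5,0,0],
    [1,0,0],
    [0,0,0],
  ],
  roll=[0,0,0,0,0],
)

```text
time: 5.9
position: [0.4525, 0.2974, 0.1029]
tool_rot: [0.225, 1.572, -0.232]
ft_force: [0.4, -0.3, 0.7]
grip_width: 0.412
```

Emit:
jog_arm(
  claw=[60,60,60,60,60],
  xyz=[
    [0,0,0],
    [0,0,0],
    [-30,0,0],
    [-70,0,0],
    [-100,0,0],
  ],
  roll=[0,0,0,0,0],
)

```text
time: 6.4
position: [0.4543, 0.2979, 0.2049]
tool_rot: [0.226, 1.571, -0.232]
ft_force: [-0.1, 1.0, 0.5]
grip_width: 0.685
```

```bash
sed -i 's/q\[:,0\]-.4525,q\[:,1\]-.117/q[:,0]-.4555,q[:,1]-.2968/; s/(.118,.135),(.084,.096)/(.124,.139),(.09,.102)/' bot.py; python3 bot.py; python3 go.py "[.611,.322,.15]"
```

```text
0.124 435 ((455.1027526855469, 296.06048583984375), 10.177257537841797) 0.12982310036800848
0.09 1593 ((454.7528076171875, 296.5755920410156), 25.771825790405273) 0.0949372241552692
pos [0.4566 0.2995 0.2101] yaw_y 73.3 xaxis [-0.006  0.003 -1.   ] grip 59.9 F [1.6 2.2 4.1] t 6.45
shift mm [ 59.2  65.8 141.8]
```

View pics/w_bot.png

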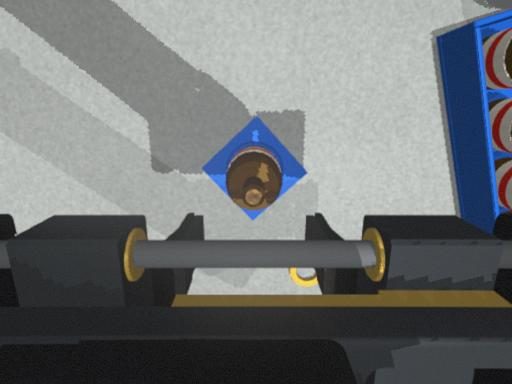

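The wrist picture shows the bottle upright in the blue pocket (about (255,170)), measured at (0.455, 0.296) with its top at 0.130, so it is seated. Next is the gold ring, partly visible at (303,275).

Emit:
jog_arm(
  claw=[70,70,70,70,70],
  xyz=[
    [10,66,120],
    [10,66,120],
    [10,66,120],
    [10,66,120],
    [10,66,120],
  ],
  roll=[0,0,0,0,0],
)

```text
time: 6.95
position: [0.5905, 0.3278, 0.1977]
tool_rot: [0.23, 1.567, -0.229]
ft_force: [-0.6, 0.6, 0.8]
grip_width: 0.802
```

```bash
cat > ring.py <<'E'
from h import *
im,P=cloud('wrist'); save(im,'w_ring.png'); H,S,V=cv2.split(cv2.cvtColor(im,cv2.COLOR_RGB2HSV))
m=(H>16)&(H<33)&(S>110)&(np.hypot(P[...,0]-.611,P[...,1]-.322)<.06)&(P[...,2]<.03)
w=P[m]; print(len(w)); print(cv2.minEnclosingCircle((w[:,:2]*1000).astype(np.float32)),np.median(w[:,2]),w.min(0),w.max(0))
E
python3 ring.py; python3 go.py "[.611,.322,.1]"
```

```text
671
((610.1604614257812, 322.7867736816406), 24.777591705322266) 0.007840843721360846 [ 0.58625566  0.29962846 -0.00217084] [0.63286177 0.34735114 0.00999991]
pos [0.5898 0.3282 0.1986] yaw_y 73.3 xaxis [-0.008  0.003 -1.   ] grip 69.7 F [0.1 0.2 0.1] t 7.0
shift mm [98.4  0.1 22.9]
```

Emit:
jog_arm(
  claw=[70,70,70,70,70],
  xyz=[
    [10,1,21],
    [60,1,21],
    [110,1,21],
    [150,1,21],
    [150,1,21],
  ],
  roll=[0,0,0,0,0],
)

```text
time: 7.5
position: [0.603, 0.3218, 0.0424]
tool_rot: [0.224, 1.577, -0.232]
ft_force: [-0.5, -0.2, -0.7]
grip_width: 0.808
```

```bash
python3 go.py "[.610,.3227,.0025]"
```

```text
pos [0.603  0.3218 0.0424] yaw_y 73.4 xaxis [-0.019 -0.003 -1.   ] grip 70.3 F [-0.5 -0.2 -0.7] t 7.5
shift mm [39.8  3.2  7.1]
```

Emit:
jog_arm(
  claw=[70,70,70,70,70],
  xyz=[
    [5,3,7],
    [20,3,8],
    [33,3,8],
    [38,3,8],
    [38,3,8],
  ],
  roll=[0,0,0,0,0],
)

```text
time: 8.0
position: [0.6103, 0.3221, 0.0035]
tool_rot: [0.223, 1.578, -0.233]
ft_force: [0.1, 0.7, -0.9]
grip_width: 0.805
```

```bash
python3 go.py "[.610,.3227,.0025]"
```

```text
pos [0.6103 0.3221 0.0035] yaw_y 73.4 xaxis [-0.02  -0.003 -1.   ] grip 70.0 F [ 0.1  0.7 -0.9] t 8.0
shift mm [ 1.   0.5 -0.4]
```

Emit:
jog_arm(
  claw=[38,38,38,38,38],
  xyz=[
    [0,0,0],
    [0,0,0],
    [0,0,0],
    [0,0,0],
    [0,0,0],
  ],
  roll=[0,0,0,0,0],
  force=20,
)

```text
time: 8.5
position: [0.6106, 0.3224, 0.0041]
tool_rot: [0.224, 1.577, -0.232]
ft_force: [-0.3, 1.5, 1.9]
grip_width: 0.54
```

Emit:
jog_arm(
  claw=[38,38,38,38,38],
  xyz=[
    [0,0,0],
    [0,0,0],
    [-20,0,0],
    [-60,0,0],
    [-110,0,0],
  ],
  roll=[0,0,0,0,0],
)

```text
time: 9.0
position: [0.6108, 0.3217, 0.1124]
tool_rot: [0.221, 1.582, -0.236]
ft_force: [1.0, 1.6, -0.2]
grip_width: 0.539
```

Emit:
jog_arm(
  claw=[38,38,38],
  xyz=[
    [-50,0,0],
    [-80,0,0],
    [-80,0,0],
  ],
  roll=[0,0,0],
)

```text
time: 9.3
position: [0.6156, 0.3233, 0.1989]
tool_rot: [0.226, 1.574, -0.23]
ft_force: [0.6, 0.3, -1.0]
grip_width: 0.541
```

```bash
cat > held.py <<'E'
import sys
from h import *
# gold pixels in scene & wrist near the tool tip, in world
st=get_state(); p=np.array(st['position'])
for n in('scene','top','wrist'):
    im,P=cloud(n,st); save(im,'held_%s.png'%n); H,S,V=cv2.split(cv2.cvtColor(im,cv2.COLOR_RGB2HSV))
    m=(H>16)&(H<33)&(S>110)&(np.linalg.norm(P-p,axis=2)<.045)&(P[...,2]<p[2]+.02)
    w=P[m]
    if len(w): print(n,len(w),cv2.minEnclosingCircle((w[:,:2]*1000).astype(np.float32)),np.nanmedian(w,0).round(4),w.min(0).round(4),w.max(0).round(4))
E
python3 held.py; python3 go.py "[.4552,.2963,.15]"
```

```text
scene 122 ((619.2269287109375, 321.21002197265625), 24.752676010131836) [0.625  0.3248 0.2004] [0.5972 0.2965 0.1947] [0.6389 0.346  0.216 ]
wrist 1932 ((614.995849609375, 328.35882568359375), 29.05359649658203) [0.6021 0.3297 0.2026] [0.59   0.2993 0.1972] [0.6283 0.3574 0.2153]
pos [0.6121 0.3218 0.1911] yaw_y 73.4 xaxis [-0.026 -0.007 -1.   ] grip 46.8 F [ 0.1 -1.  -1.9] t 9.45
shift mm [  45.3  -68.7 -142. ]
```

Emit:
jog_arm(
  claw=[38,38,38,38,38],
  xyz=[
    [0,-20,-40],
    [0,-44,-90],
    [0,-69,-138],
    [0,-69,-142],
    [0,-69,-142],
  ],
  roll=[0,0,0,0,0],
)

```text
time: 9.95
position: [0.4535, 0.2964, 0.1938]
tool_rot: [0.217, 1.586, -0.235]
ft_force: [0.3, 0.0, -0.1]
grip_width: 0.536
```

Emit:
jog_arm(
  claw=[38,38],
  xyz=[
    [0,0,0],
    [0,0,0],
  ],
  roll=[0,0],
)

```text
time: 10.15
position: [0.4545, 0.2962, 0.1931]
tool_rot: [0.217, 1.586, -0.237]
ft_force: [0.1, -0.7, -0.0]
grip_width: 0.542
```

```bash
python3 go.py "[.4555,.296,.145]"; python3 held.py
```

```text
pos [0.4545 0.2962 0.1931] yaw_y 73.5 xaxis [-0.029 -0.009 -1.   ] grip 47.1 F [ 0.1 -0.7 -0. ] t 10.15
shift mm [48.   0.9  2.2]
scene 70 ((458.84619140625, 293.663330078125), 23.94550132751465) [0.4629 0.2933 0.1948] [0.4378 0.2697 0.1898] [0.4795 0.3173 0.2081]
wrist 1979 ((452.46746826171875, 296.623779296875), 23.7681827545166) [0.4403 0.3023 0.197 ] [0.429  0.2729 0.1896] [0.4647 0.32   0.1994]
```

View pics/held_wrist.png

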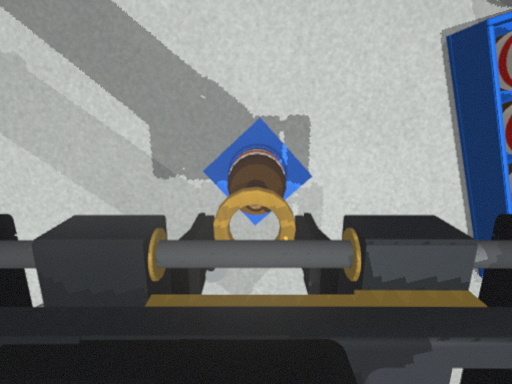

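The wrist view shows the gold ring held level between the pads at (255,215), with the bottle's neck just behind it at (255,205). The ring is centred on the TCP.

Emit:
jog_arm(
  claw=[38,38,38,38,38],
  xyz=[
    [10,1,1],
    [30,1,2],
    [48,1,2.5],
    [48,1,2.5],
    [48,1,2.5],
  ],
  roll=[0,0,0,0,0],
)

```text
time: 10.8
position: [0.4559, 0.2958, 0.1449]
tool_rot: [0.217, 1.587, -0.238]
ft_force: [0.1, 0.1, 0.6]
grip_width: 0.538
```

```bash
python3 go.py "[.4557,.296,.1]"
```

```text
pos [0.4559 0.2958 0.1449] yaw_y 73.5 xaxis [-0.029 -0.009 -1.   ] grip 46.8 F [0.1 0.1 0.6] t 10.8
shift mm [44.9  0.9  0.8]
```

Emit:
jog_arm(
  claw=[38,38,38,38,38],
  xyz=[
    [12,0.5,0.5],
    [25,0.5,0.5],
    [37,1,1],
    [43,1,1],
    [43,1,1],
  ],
  roll=[0,0,0,0,0],
)

```text
time: 11.3
position: [0.4554, 0.2957, 0.1009]
tool_rot: [0.216, 1.588, -0.239]
ft_force: [-0.9, -0.2, -0.8]
grip_width: 0.543
```

```bash
python3 go.py "[.4557,.296,.1]"
```

```text
pos [0.4554 0.2957 0.1009] yaw_y 73.5 xaxis [-0.031 -0.01  -0.999] grip 47.2 F [-0.9 -0.2 -0.8] t 11.3
shift mm [0.8 0.3 0.2]
```

Emit:
jog_arm(
  claw=[55,65,65,65,65],
  xyz=[
    [0,0,0],
    [0,0,0],
    [0,0,0],
    [0,0,0],
    [0,0,0],
  ],
  roll=[0,0,0,0,0],
)

```text
time: 11.8
position: [0.4556, 0.2959, 0.1011]
tool_rot: [0.216, 1.587, -0.239]
ft_force: [-0.2, 0.4, -0.1]
grip_width: 0.746
```

Emit:
jog_arm(
  claw=[65,65,65,65,65],
  xyz=[
    [-30,0,0],
    [-70,0,-3],
    [-110,0,-4],
    [-120,0,-4],
    [-120,0,-4],
  ],
  roll=[0,0,0,0,0],
)

```text
time: 12.3
position: [0.4565, 0.2989, 0.2234]
tool_rot: [0.219, 1.584, -0.236]
ft_force: [-0.4, 0.4, -0.2]
grip_width: 0.746
```

```bash
cat > chk.py <<'E'
from h import *
im,P=cloud('wrist'); save(im,'chk.png'); H,S,V=cv2.split(cv2.cvtColor(im,cv2.COLOR_RGB2HSV))
m=(H>16)&(H<33)&(S>110)&(np.hypot(P[...,0]-.4555,P[...,1]-.2965)<.06)&(P[...,2]<.12)&(P[...,2]>.05)
w=P[m]; w=w[w[:,2]>.098]; print('ring',len(w),cv2.minEnclosingCircle((w[:,:2]*1000).astype(np.float32)),np.percentile(w[:,2],[5,50,95]).round(4))
A=np.c_[w[:,:2]-w[:,:2].mean(0),np.ones(len(w))]; print('slope',np.linalg.lstsq(A,w[:,2],rcond=None)[0].round(4))
E
python3 chk.py; python3 bot.py; python3 go.py "[.493,-.107,.22]"
```

```text
ring 1056 ((454.1203308105469, 296.6106872558594), 23.90644073486328) [0.102  0.1039 0.105 ]
slope [ 0.0114 -0.0043  0.1037]
0.124 376 ((455.27484130859375, 296.46466064453125), 10.027238845825195) 0.12998525065426153
0.09 464 ((454.8629150390625, 296.52325439453125), 25.758548736572266) 0.09473035987984033
pos [0.4548 0.2978 0.22  ] yaw_y 73.5 xaxis [-0.031 -0.011 -0.999] grip 65.1 F [ 0.4  0.7 -0.3] t 12.4
shift mm [   3.2 -377.2  151.9]
```

View pics/chk.png

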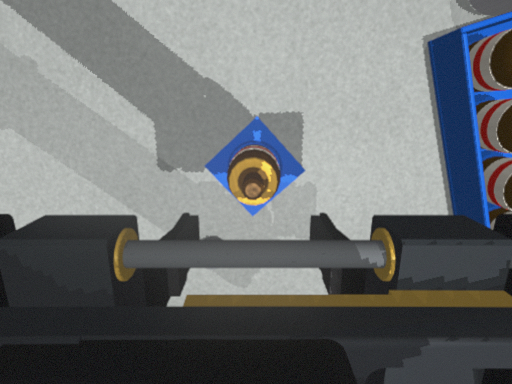

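The collar lies flat on the shoulder at (253,178): top 0.104, slope about 0.01, centred within about 1 mm. Next is the red cap.

Emit:
jog_arm(
  claw=[65,65,65,65,65],
  xyz=[
    [0,-377,140],
    [0,-377,140],
    [0,-377,140],
    [0,-377,140],
    [0,-377,140],
  ],
  roll=[0,0,0,0,0],
)

```text
time: 12.9
position: [0.4704, 0.0466, 0.2206]
tool_rot: [0.214, 1.591, -0.24]
ft_force: [1.3, -0.6, -0.5]
grip_width: 0.745
```

```bash
python3 go.py "[.483,-.107,.2]"
```

```text
pos [0.4704 0.0466 0.2206] yaw_y 73.5 xaxis [-0.035 -0.012 -0.999] grip 64.8 F [ 1.3 -0.6 -0.5] t 12.9
shift mm [  21.9 -143.2   56.4]
```

Emit:
jog_arm(
  claw=[65,65,65,65,65],
  xyz=[
    [10,-143,56],
    [20,-143,56],
    [20,-143,56],
    [20,-143,56],
    [20,-143,56],
  ],
  roll=[0,0,0,0,0],
)

```text
time: 13.4
position: [0.4812, -0.1083, 0.2]
tool_rot: [0.217, 1.595, -0.245]
ft_force: [0.2, 0.7, -0.1]
grip_width: 0.75
```

```bash
cat > cap.py <<'E'
from h import *
im,P=cloud('wrist'); save(im,'w_cap.png'); H,S,V=cv2.split(cv2.cvtColor(im,cv2.COLOR_RGB2HSV))
m=((H<7)|(H>173))&(S>150)&(np.hypot(P[...,0]-.4925,P[...,1]+.107)<.06)
w=P[m]; w=w[(w[:,2]>.018)&(w[:,2]<.032)]; print(len(w)); print(cv2.minEnclosingCircle((w[:,:2]*1000).astype(np.float32)),np.median(w[:,2]))
E
python3 cap.py; python3 go.py "[.4925,-.107,.0045]"
```

```text
632
((491.09698486328125, -107.298095703125), 16.916053771972656) 0.024890013511551318
pos [ 0.4818 -0.1062  0.2005] yaw_y 73.4 xaxis [-0.037 -0.011 -0.999] grip 65.0 F [-0.8  1.7 -0.9] t 13.45
shift mm [195.4   6.4  16.9]
```

Emit:
jog_arm(
  claw=[65,65,65,65,65],
  xyz=[
    [40,5,14],
    [90,5,14],
    [140,5,14],
    [150,5,14],
    [150,5,14],
  ],
  roll=[0,0,0,0,0],
)

```text
time: 13.95
position: [0.4896, -0.1053, 0.0486]
tool_rot: [0.213, 1.599, -0.24]
ft_force: [0.0, -0.4, -0.4]
grip_width: 0.747
```

```bash
python3 go.py "[.4913,-.1073,.0055]"
```

```text
pos [ 0.4896 -0.1053  0.0486] yaw_y 73.6 xaxis [-0.042 -0.011 -0.999] grip 65.0 F [ 0.  -0.4 -0.4] t 13.95
shift mm [43.  -0.5  3.8]
```

Emit:
jog_arm(
  claw=[65,65,65,65,65],
  xyz=[
    [15,-0.5,4],
    [30,-0.5,4],
    [42,-0.5,4],
    [43,-0.5,4],
    [43,-0.5,4],
  ],
  roll=[0,0,0,0,0],
)

```text
time: 14.45
position: [0.4925, -0.1071, 0.0066]
tool_rot: [0.213, 1.597, -0.239]
ft_force: [0.4, 0.3, -0.2]
grip_width: 0.746
```

```bash
python3 go.py "[.4913,-.1073,.0055]"
```

```text
pos [ 0.4925 -0.1071  0.0066] yaw_y 73.6 xaxis [-0.04  -0.011 -0.999] grip 64.9 F [ 0.4  0.3 -0.2] t 14.45
shift mm [ 1.2 -0.5 -1. ]
```

Emit:
jog_arm(
  claw=[25,25,25,25,25],
  xyz=[
    [0,0,0],
    [0,0,0],
    [0,0,0],
    [0,0,0],
    [0,0,0],
  ],
  roll=[0,0,0,0,0],
  force=15,
)

```text
time: 14.95
position: [0.4925, -0.1072, 0.0068]
tool_rot: [0.213, 1.597, -0.239]
ft_force: [-0.2, -0.3, 2.3]
grip_width: 0.381
```

Emit:
jog_arm(
  claw=[25,25,25,25,25],
  xyz=[
    [0,0,0],
    [0,0,0],
    [0,0,0],
    [0,0,0],
    [-40,0,0],
  ],
  roll=[0,0,0,0,0],
)

```text
time: 15.45
position: [0.4896, -0.1061, 0.043]
tool_rot: [0.211, 1.608, -0.241]
ft_force: [0.8, 0.5, 0.0]
grip_width: 0.387
```

```bash
python3 go.py "[.4555,.2965,.2]"
```

```text
pos [ 0.4896 -0.1061  0.043 ] yaw_y 73.6 xaxis [-0.051 -0.012 -0.999] grip 33.7 F [0.8 0.5 0. ] t 15.45
shift mm [-159.7  372.5 -153.6]
```

Emit:
jog_arm(
  claw=[25,25,25,25],
  xyz=[
    [-50,2,-2],
    [-100,5,-5],
    [-150,7,-7],
    [-160,7,-7],
  ],
  roll=[0,0,0,0],
)

```text
time: 15.85
position: [0.4962, -0.0957, 0.2086]
tool_rot: [0.213, 1.598, -0.238]
ft_force: [0.9, -1.3, -0.5]
grip_width: 0.387
```

```bash
python3 go.py "[.4555,.2965,.2]"; python3 -c "print()"; python3 go.py "[.4555,.2965,.2]"
```

```text
pos [ 0.4962 -0.0957  0.2086] yaw_y 73.6 xaxis [-0.041 -0.011 -0.999] grip 33.7 F [ 0.9 -1.3 -0.5] t 15.85
shift mm [   6.1  364.9 -149.4]

pos [ 0.4962 -0.0957  0.2086] yaw_y 73.6 xaxis [-0.041 -0.011 -0.999] grip 33.7 F [ 0.9 -1.3 -0.5] t 15.85
shift mm [   6.1  364.9 -149.4]
```

Emit:
jog_arm(
  claw=[25,25,25,25,25],
  xyz=[
    [0,365,-149],
    [0,365,-149],
    [0,365,-149],
    [0,365,-149],
    [0,365,-149],
  ],
  roll=[0,0,0,0,0],
)

```text
time: 16.35
position: [0.4687, 0.1551, 0.2042]
tool_rot: [0.213, 1.599, -0.239]
ft_force: [0.1, 0.7, 0.1]
grip_width: 0.385
```

```bash
python3 go.py "[.4555,.2965,.2]"
```

```text
pos [0.4687 0.1551 0.2042] yaw_y 73.6 xaxis [-0.041 -0.011 -0.999] grip 33.5 F [0.1 0.7 0.1] t 16.35
shift mm [  3.2 132.  -52.4]
```

Emit:
jog_arm(
  claw=[25,25,25,25,25],
  xyz=[
    [2,50,-20],
    [2,95,-38],
    [2,130,-51],
    [2,130,-51],
    [2,130,-51],
  ],
  roll=[0,0,0,0,0],
)

```text
time: 16.85
position: [0.4556, 0.2946, 0.1998]
tool_rot: [0.209, 1.6, -0.239]
ft_force: [0.5, -0.4, -0.7]
grip_width: 0.389
```

```bash
python3 go.py "[.4563,.2963,.148]";python3 - <<'E'
from h import *
st=get_state(); p=np.array(st['position']); im,P=cloud('wrist',st); save(im,'capheld.png'); H,S,V=cv2.split(cv2.cvtColor(im,cv2.COLOR_RGB2HSV))
m=((H<7)|(H>173))&(S>150)&(np.linalg.norm(P-p,axis=2)<.05)
w=P[m]; print(len(w),w.min(0),w.max(0)); t=w[w[:,2]>w[:,2].max()-.006]; print(cv2.minEnclosingCircle((t[:,:2]*1000).astype(np.float32)))
E
```

```text
pos [0.4556 0.2946 0.1998] yaw_y 73.8 xaxis [-0.043 -0.013 -0.999] grip 33.8 F [ 0.5 -0.4 -0.7] t 16.85
shift mm [51.7  3.1  2.1]
1945 [0.43766375 0.27975738 0.19419904] [0.47176752 0.31214551 0.22013294]
((455.08660888671875, 295.3237609863281), 17.008237838745117)
```

View pics/capheld.png

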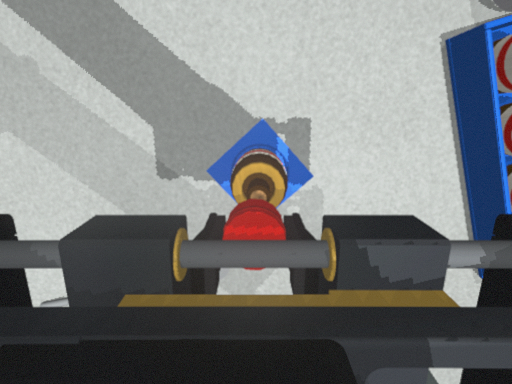

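The picture shows the red cap held between the pads at (255,230), with the neck and collar behind it at (258,185). Its rim is still above the neck.

Emit:
jog_arm(
  claw=[25,25,25,25,25],
  xyz=[
    [10,1,1],
    [35,3,2],
    [52,3,2],
    [52,3,2],
    [52,3,2],
  ],
  roll=[0,0,0,0,0],
)

```text
time: 17.4
position: [0.4572, 0.2935, 0.1479]
tool_rot: [0.212, 1.599, -0.243]
ft_force: [0.6, -0.4, 0.1]
grip_width: 0.39
```

```bash
python3 go.py "[.4559,.2962,.1155]"
```

```text
pos [0.4572 0.2935 0.1479] yaw_y 73.5 xaxis [-0.043 -0.013 -0.999] grip 33.9 F [ 0.6 -0.4  0.1] t 17.4
shift mm [32.4  3.  -0.8]
```

Emit:
jog_arm(
  claw=[25,25,25,25,25],
  xyz=[
    [2,3,-1],
    [4,4,-1],
    [12,4,-1],
    [20,4,-1],
    [20,4,-1],
  ],
  roll=[0,0,0,0,0],
)

```text
time: 17.9
position: [0.4555, 0.2968, 0.1263]
tool_rot: [0.211, 1.601, -0.244]
ft_force: [-1.4, -0.4, -0.3]
grip_width: 0.388
```

```bash
python3 go.py "[.4559,.2962,.1155]"
```

```text
pos [0.4555 0.2968 0.1263] yaw_y 73.5 xaxis [-0.045 -0.015 -0.999] grip 33.8 F [-1.4 -0.4 -0.3] t 17.9
shift mm [10.8 -0.2  1. ]
```

Emit:
jog_arm(
  claw=[25,25,25,25,25],
  xyz=[
    [4,0,1],
    [8,0,1],
    [10,0,1],
    [10,0,1],
    [10,0,1],
  ],
  roll=[0,0,0,0,0],
)

```text
time: 18.4
position: [0.4561, 0.2964, 0.1163]
tool_rot: [0.211, 1.601, -0.244]
ft_force: [0.0, -0.4, 0.2]
grip_width: 0.384
```

```bash
python3 go.py "[.4559,.2962,.1155]"
```

```text
pos [0.4561 0.2964 0.1163] yaw_y 73.5 xaxis [-0.045 -0.015 -0.999] grip 33.4 F [ 0.  -0.4  0.2] t 18.4
shift mm [ 0.8 -0.2 -0.1]
```

Emit:
jog_arm(
  claw=[45,65,65,65,65],
  xyz=[
    [0,0,0],
    [0,0,0],
    [0,0,0],
    [0,0,0],
    [0,0,0],
  ],
  roll=[0,0,0,0,0],
)

```text
time: 18.9
position: [0.4561, 0.2964, 0.1164]
tool_rot: [0.211, 1.601, -0.244]
ft_force: [-0.7, 0.2, 0.9]
grip_width: 0.713
```

Emit:
jog_arm(
  claw=[70,70,70,70,70],
  xyz=[
    [0,0,0],
    [-20,0,-1],
    [-60,0,-3],
    [-100,0,-5],
    [-110,0,-5],
  ],
  roll=[0,0,0,0,0],
)

```text
time: 19.4
position: [0.4582, 0.3009, 0.2314]
tool_rot: [0.215, 1.596, -0.239]
ft_force: [0.3, 0.1, -0.0]
grip_width: 0.804
```

```bash
python3 go.py "[.65,-.088,.2]"
cat > chk2.py <<'E'
from h import *
im,P=cloud('wrist'); save(im,'chk2.png'); H,S,V=cv2.split(cv2.cvtColor(im,cv2.COLOR_RGB2HSV))
m=((H<7)|(H>173))&(S>150)&(np.hypot(P[...,0]-.4555,P[...,1]-.2965)<.06)&(P[...,2]>.125)
w=P[m]; print('cap',len(w),cv2.minEnclosingCircle((w[:,:2]*1000).astype(np.float32)),np.percentile(w[:,2],[5,50,95]).round(4))
A=np.c_[w[:,:2]-w[:,:2].mean(0),np.ones(len(w))]; print('slope',np.linalg.lstsq(A,w[:,2],rcond=None)[0].round(4))
E
python3 chk2.py
```

```text
pos [0.4582 0.3009 0.2314] yaw_y 73.5 xaxis [-0.039 -0.01  -0.999] grip 69.9 F [ 0.3  0.1 -0. ] t 19.4
shift mm [  27.7 -317.8  295.4]
cap 1066 ((454.843505859375, 297.05078125), 16.991146087646484) [0.1317 0.1339 0.1351]
slope [ 0.045  -0.0126  0.1337]
```

View pics/chk2.png

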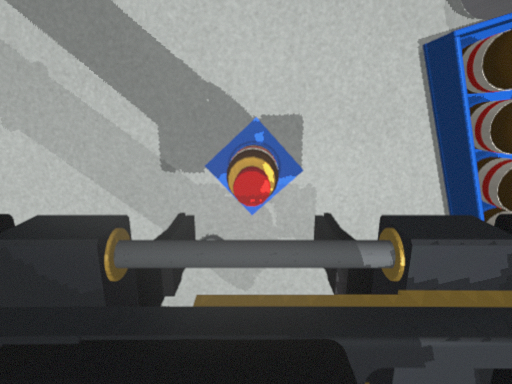

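The red cap sits down on the neck at (253,185): top about 0.134 against 0.135 expected, centred within 1 mm. Next is the small cup.

Emit:
jog_arm(
  claw=[70,70,70,70,70],
  xyz=[
    [-5,-318,285],
    [-5,-318,285],
    [-5,-318,285],
    [-5,-318,285],
    [-5,-318,285],
  ],
  roll=[0,0,0,0,0],
)

```text
time: 19.95
position: [0.5645, 0.0723, 0.2288]
tool_rot: [0.215, 1.598, -0.24]
ft_force: [0.5, 0.4, -0.4]
grip_width: 0.807
```

```bash
python3 go.py "[.645,-.088,.2]"
```

```text
pos [0.5645 0.0723 0.2288] yaw_y 73.5 xaxis [-0.041 -0.01  -0.999] grip 70.2 F [ 0.5  0.4 -0.4] t 19.95
shift mm [  27.2 -130.3  123.7]
```

Emit:
jog_arm(
  claw=[75,75,75,75,75],
  xyz=[
    [0,-50,47],
    [10,-90,85],
    [20,-130,124],
    [20,-130,124],
    [20,-130,124],
  ],
  roll=[0,0,0,0,0],
)

```text
time: 20.45
position: [0.6447, -0.095, 0.2041]
tool_rot: [0.218, 1.6, -0.251]
ft_force: [-0.2, -0.5, 0.4]
grip_width: 0.86
```

```bash
cat > cup.py <<'E'
from h import *
im,P=cloud('wrist'); save(im,'w_cup.png')
q=P.reshape(-1,3); q=q[np.hypot(q[:,0]-.6585,q[:,1]+.0883)<.04]
t=q[(q[:,2]>.026)&(q[:,2]<.036)]; print(len(t),cv2.minEnclosingCircle((t[:,:2]*1000).astype(np.float32)),np.median(t[:,2]))
E
python3 cup.py; python3 go.py "[.6585,-.0883,.05]"
```

```text
1057 ((657.0283203125, -86.85592651367188), 21.585285186767578) 0.029704182787831296
pos [ 0.6447 -0.0913  0.2047] yaw_y 73.2 xaxis [-0.044 -0.012 -0.999] grip 74.9 F [-0.2  0.2 -0.8] t 20.5
shift mm [153.9  10.6  18.4]
```

Emit:
jog_arm(
  claw=[75,75,75,75,75],
  xyz=[
    [40,11,17],
    [90,11,17],
    [135,11,17],
    [150,11,17],
    [150,11,17],
  ],
  roll=[0,0,0,0,0],
)

```text
time: 21.0
position: [0.6552, -0.0857, 0.0513]
tool_rot: [0.216, 1.606, -0.245]
ft_force: [0.2, 0.5, 0.4]
grip_width: 0.86
```

```bash
python3 go.py "[.6573,-.0875,.006]"
```

```text
pos [ 0.6552 -0.0857  0.0513] yaw_y 73.3 xaxis [-0.05  -0.011 -0.999] grip 74.8 F [0.2 0.5 0.4] t 21.0
shift mm [45.1 -0.   4.5]
```

Emit:
jog_arm(
  claw=[75,75,75,75,75],
  xyz=[
    [15,0,3],
    [32,0,4],
    [44,0,4],
    [45,0,4],
    [45,0,4],
  ],
  roll=[0,0,0,0,0],
)

```text
time: 21.5
position: [0.6567, -0.0875, 0.006]
tool_rot: [0.216, 1.607, -0.245]
ft_force: [-0.5, 0.5, 0.6]
grip_width: 0.864
```

```bash
python3 go.py "[.6573,-.0875,.006]"
```

```text
pos [ 0.6567 -0.0875  0.006 ] yaw_y 73.3 xaxis [-0.05  -0.011 -0.999] grip 75.2 F [-0.5  0.5  0.6] t 21.5
shift mm [-0.   0.2  0.6]
```

Emit:
jog_arm(
  claw=[38,38,38,38,38],
  xyz=[
    [0,0,0.5],
    [0,0,0.5],
    [0,0,0.5],
    [0,0,0.5],
    [0,0,0.5],
  ],
  roll=[0,0,0,0,0],
  force=15,
)

```text
time: 22.0
position: [0.6574, -0.0877, 0.0062]
tool_rot: [0.216, 1.606, -0.245]
ft_force: [0.7, 0.5, 0.4]
grip_width: 0.553
```

Emit:
jog_arm(
  claw=[38,38,38,38,38],
  xyz=[
    [0,0,0],
    [0,0,0],
    [-5,0,0],
    [-25,0,0],
    [-50,0,0],
  ],
  roll=[0,0,0,0,0],
)

```text
time: 22.5
position: [0.6587, -0.0869, 0.0556]
tool_rot: [0.216, 1.609, -0.246]
ft_force: [0.4, 0.1, -0.2]
grip_width: 0.553
```

Emit:
jog_arm(
  claw=[38,38,38,38],
  xyz=[
    [-45,1,-2],
    [-90,3,-5],
    [-130,5,-7],
    [-160,6,-8],
  ],
  roll=[0,0,0,0],
)

```text
time: 22.9
position: [0.6619, -0.0771, 0.2193]
tool_rot: [0.217, 1.606, -0.245]
ft_force: [0.6, -0.3, -0.3]
grip_width: 0.557
```

```bash
python3 go.py "[.4559,.2966,.215]"
```

```text
pos [ 0.6619 -0.0771  0.2193] yaw_y 73.3 xaxis [-0.049 -0.011 -0.999] grip 48.5 F [ 0.6 -0.3 -0.3] t 22.9
shift mm [  10.4  298.7 -304.6]
```

Emit:
jog_arm(
  claw=[38,38,38,38,38],
  xyz=[
    [0,299,-304],
    [0,299,-304],
    [0,299,-304],
    [0,299,-304],
    [0,299,-304],
  ],
  roll=[0,0,0,0,0],
)

```text
time: 23.4
position: [0.5402, 0.1437, 0.2218]
tool_rot: [0.217, 1.605, -0.245]
ft_force: [0.4, -1.1, -1.1]
grip_width: 0.551
```

```bash
python3 go.py "[.4559,.2966,.215]"
```

```text
pos [0.5402 0.1437 0.2218] yaw_y 73.3 xaxis [-0.049 -0.01  -0.999] grip 48.0 F [ 0.4 -1.1 -1.1] t 23.4
shift mm [   9.3  122.3 -124.4]
```

Emit:
jog_arm(
  claw=[38,38,38,38,38],
  xyz=[
    [4,48,-49],
    [6,90,-92],
    [9,121,-124],
    [9,121,-124],
    [9,121,-124],
  ],
  roll=[0,0,0,0,0],
)

```text
time: 23.9
position: [0.4525, 0.3001, 0.2153]
tool_rot: [0.211, 1.608, -0.237]
ft_force: [-0.3, -0.1, -0.5]
grip_width: 0.556
```

Emit:
jog_arm(
  claw=[38,38],
  xyz=[
    [0,0,0],
    [0,0,0],
  ],
  roll=[0,0],
)

```text
time: 24.1
position: [0.4529, 0.2994, 0.2156]
tool_rot: [0.212, 1.607, -0.238]
ft_force: [0.3, 0.4, -1.2]
grip_width: 0.557
```

```bash
python3 go.py "[.4557,.2966,.155]"
python3 - <<'E'
from h import *
st=get_state(); p=np.array(st['position']); im,P=cloud('wrist',st); save(im,'cupheld.png'); H,S,V=cv2.split(cv2.cvtColor(im,cv2.COLOR_RGB2HSV))
m=(S<110)&(V>150)&(np.linalg.norm(P-p,axis=2)<.05)
w=P[m]; print(p,len(w),w.min(0),w.max(0)); t=w[w[:,2]>w[:,2].max()-.006]; print(cv2.minEnclosingCircle((t[:,:2]*1000).astype(np.float32)))
s,_=get_image('scene'); save(s[60:260,200:440].repeat(3,0).repeat(3,1),'s2.png')
E
```

```text
pos [0.4529 0.2994 0.2156] yaw_y 73.7 xaxis [-0.05  -0.009 -0.999] grip 48.5 F [ 0.3  0.4 -1.2] t 24.1
shift mm [60.4 -0.6  6.2]
[0.45291996 0.29944798 0.21555017] 3553 [0.4278959  0.27392319 0.20942735] [0.47475888 0.33680579 0.25708245]
((458.29241943359375, 273.99969482421875), 0.24599742889404297)
```

View pics/cupheld.png

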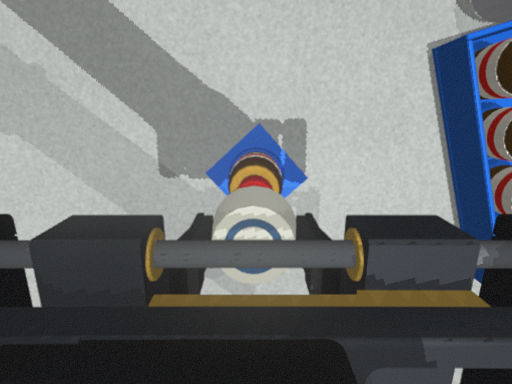

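View pics/s2.png

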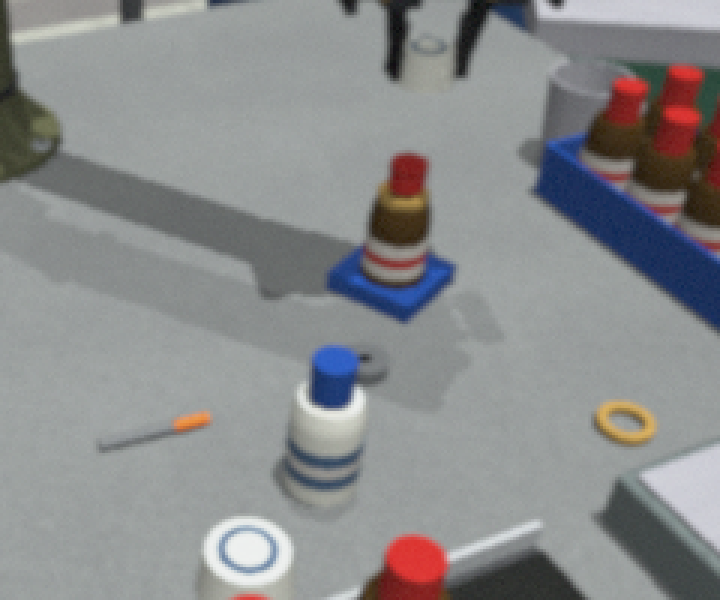

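The cup is held level at (255,235) in the wrist view. The scene crop shows the bottle with collar and cap upright in the holder at (400,220). I align and lower.

Emit:
jog_arm(
  claw=[38,38,38,38,38],
  xyz=[
    [10,-0.5,4],
    [35,-0.5,6],
    [58,-0.5,6],
    [60,-0.5,6],
    [60,-0.5,6],
  ],
  roll=[0,0,0,0,0],
)

```text
time: 24.7
position: [0.4561, 0.2951, 0.1547]
tool_rot: [0.213, 1.608, -0.241]
ft_force: [0.6, -0.0, 0.1]
grip_width: 0.553
```

```bash
python3 go.py "[.4555,.2968,.117]"
```

```text
pos [0.4561 0.2951 0.1547] yaw_y 73.6 xaxis [-0.051 -0.01  -0.999] grip 48.1 F [ 0.6 -0.   0.1] t 24.7
shift mm [37.7  2.4  0.6]
```

Emit:
jog_arm(
  claw=[38,38,38,38,38],
  xyz=[
    [4,2,0.5],
    [14,2.5,0.5],
    [27,2.5,0.5],
    [35,2.5,0.5],
    [36,2.5,0.5],
  ],
  roll=[0,0,0,0,0],
)

```text
time: 25.2
position: [0.4544, 0.2963, 0.1169]
tool_rot: [0.211, 1.61, -0.243]
ft_force: [-0.1, 0.5, -0.5]
grip_width: 0.551
```

```bash
python3 go.py "[.4555,.2968,.1165]"
```

```text
pos [0.4544 0.2963 0.1169] yaw_y 73.6 xaxis [-0.053 -0.012 -0.999] grip 47.9 F [-0.1  0.5 -0.5] t 25.2
shift mm [0.4 0.8 0.9]
```

Emit:
jog_arm(
  claw=[38,58,70,75,75],
  xyz=[
    [0.5,0.5,1],
    [0.5,0.5,1],
    [0.5,0.5,1],
    [0.5,0.5,1],
    [0.5,0.5,1],
  ],
  roll=[0,0,0,0,0],
)

```text
time: 25.7
position: [0.4557, 0.2966, 0.1167]
tool_rot: [0.212, 1.609, -0.242]
ft_force: [-0.3, -0.4, -0.1]
grip_width: 0.818
```

Emit:
jog_arm(
  claw=[75,75,75,75,75],
  xyz=[
    [0,0,0],
    [-20,0,-1],
    [-60,0,-3],
    [-100,0,-5],
    [-110,0,-5],
  ],
  roll=[0,0,0,0,0],
)

```text
time: 26.2
position: [0.4587, 0.3008, 0.2319]
tool_rot: [0.216, 1.604, -0.237]
ft_force: [-0.5, 0.3, -0.2]
grip_width: 0.861
```

Emit:
jog_arm(
  claw=[75,75,75,75],
  xyz=[
    [-20,0,0],
    [-20,0,0],
    [-20,0,0],
    [-20,0,0],
  ],
  roll=[0,0,0,0],
)

```text
time: 26.6
position: [0.459, 0.3005, 0.2504]
tool_rot: [0.215, 1.606, -0.239]
ft_force: [-0.2, 0.3, -0.7]
grip_width: 0.858
```

```bash
python3 go.py
python3 - <<'E'
from h import *
im,P=cloud('wrist'); q=P.reshape(-1,3); q=q[np.hypot(q[:,0]-.4555,q[:,1]-.2965)<.04]; t=q[(q[:,2]>.134)&(q[:,2]<.15)]
print('cup top',len(t),cv2.minEnclosingCircle((t[:,:2]*1000).astype(np.float32)),np.percentile(t[:,2],[5,50,95]))
u=t[t[:,2]>.137];A=np.c_[u[:,:2]-u[:,:2].mean(0),np.ones(len(u))]; print('slope',np.linalg.lstsq(A,u[:,2],rcond=None)[0].round(4))
s,_=get_image('scene'); save(np.hstack([s[80:210,220:400].repeat(3,0).repeat(3,1)]),'s3.png')
E
```

```text
pos [0.459  0.3005 0.2504] yaw_y 73.6 xaxis [-0.048 -0.008 -0.999] grip 74.6 F [-0.2  0.3 -0.7] t 26.6
cup top 1592 ((455.347412109375, 296.8353271484375), 21.88717269897461) [0.13771602 0.13933383 0.14072307]
slope [ 0.0066 -0.0022  0.1394]
```

View pics/s3.png

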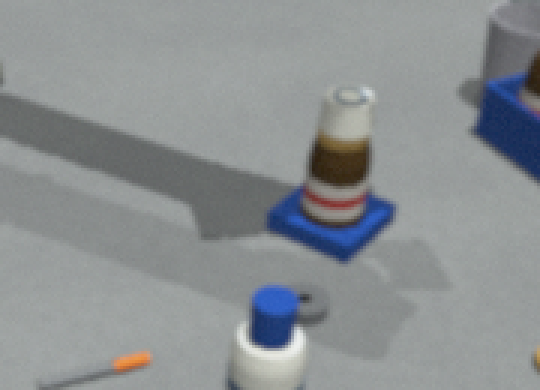

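The crop shows the cup upside down over the cap at (348,112), with the gold collar under it and the bottle upright in the holder. Its top measures 0.1394 against 0.140 expected, level and centred. I hand in.

```bash
python3 -c "
from bench import order; print(order.close_job())"
```

```text
the job is handed in; nothing more can be done
None
```

The brown bottle is dressed and the job is handed in, at about 27 s on the robot's clock. I stood the bottle in the blue holder, then added the nearer gold collar, the red cap and the small white cup, letting go after each step.

| Check after release | Measured | Expected |
|---|---|---|
| Bottle offset from holder centre | about 0.5 mm | under 8 mm |
| Bottle top height | 0.130 m | 0.131 m |
| Collar top height | 0.104 m, centred within about 1 mm, flat | 0.105 m |
| Cap top height | 0.134 m, centred within about 1 mm | 0.135 m |
| Cup foot height | 0.1394 m, within about 1 mm of the bottle axis, level | 0.140 m |

- **Disagreement:** after placing the cap, its fitted tilt read 0.045 rad. I put this down to side pixels in the fit; it is under the 0.12 rad limit, and the cup came to rest level on top of it.
- **Tool tilt:** the gripper's own tilt crept up to about 0.05 rad over the run. It did not show in the final placing.
- **Left alone:** I never went near the black collar. The finished bottle looked unmoved in the last picture, but I did not re-measure either one.
- **End state:** the gripper was open and clear above the bottle. The hand-in gives no verdict.

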